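Turn the condiment caddy and point out the spice jar

TASK

The cook at the counter wants the green-capped spice jar from the revolving condiment caddy. With your fingertips gently push the caddy's steel loop handle round until that jar stands at the front, on the side straight toward the worktop's front edge; do not grip the handle, push on the tray, touch or lift any of the jars and tins, or knock the things beside the caddy. Then point the jar out: bring the fingertips a few centimetres above the middle of its green cap, hold still there without touching for about two seconds, and finish still pointing.

Things in the scene. Friction and masses are not known exactly. Their poses are not given: they have to be found in the camera images.
- caddy: still base of the revolving condiment caddy: black round foot, 184 mm across, 10 mm high. Origin at the centre of its underside, on the worktop and on the vertical turning axis; x points away from the robot, y to its left; it is never turned itself
- caddy_tray: round beech tray that turns on the caddy either way, without stops; 320 mm across, floor 20 mm and rim top 36 mm above the worktop; origin on the axis at worktop height. The bearing drags: about 2 N at the handle's side bars turns it, and it stops within about 5 degrees when no longer pushed
- loop_handle: steel handle fixed in the middle of the tray: a 12 mm post on the axis with an upright flat loop, 128 mm wide, from 128 to 202 mm above the worktop, higher than all else on the tray. Origin on the axis at worktop height; x along the loop's width: its upright side bars, in soft black rubber sleeves 14 mm thick, stand at x = +60 and -60 mm, straight from 148 to 182 mm above the worktop
- caddy_front (a point): the front place on the tray's floor: 98 mm from the axis, straight toward the worktop's front edge (toward -x). It does not turn with the tray
- spice_cap (a point): centre of the top of the green cap of the spice jar (clear jar with a brown label, 46 mm across, 106 mm high, so the cap's top is 126 mm above the worktop while it stands on the tray); the jar stands loose, about 98 mm from the caddy's axis, and rides round with the tray. z is up
- spice_jar: the same green-capped spice jar; origin at the centre of its underside
- pea_tin: short tin with a pale green label and silver top, 76 mm across, 58 mm high, loose on the tray, starts at the front; origin at the centre of its underside
- tomato_tin: tin with a blue and red label and silver top, 75 mm across, 110 mm high, loose on the tray; origin at the centre of its underside
- white_lid_jar: squat jar with a white lid, 64 mm across, 97 mm high, loose on the tray; origin at the centre of its underside
- black_lid_jar: squat jar with a black lid, 63 mm across, 94 mm high, loose on the tray; origin at the centre of its underside
- mug: white mug, 80 mm across, 91 mm high, loose on the worktop to the right; leave alone; origin at its underside
- cooking_spray: orange spray can, 61 mm across, 194 mm high, loose on the worktop to the left; leave alone; origin at its underside
- timer: orange and white twist timer, 68 mm across, 57 mm high, loose on the worktop to the left; leave alone; origin at its underside

How it is judged:
By the outcome, as a careful person would: the job done as asked, in the order asked, and still so for the second after the job is handed in, with the robot touching nothing.
It also fails if it takes over 56 s, if anything falls off the work surface, if the arm or the gripper's body presses on something with over 40 N, if the wrist force passes 120 N, or if a joint passes its speed limit or range.

ROBOT

A 6-joint arm with a two-finger parallel gripper is mounted at the origin on a cart in front of the work surface, level with it; the furniture and walls round the work are solid. World frame = base frame: x ahead of the robot, y to its left, z up, the work surface at z = 0. Lengths are in m, angles in degrees, forces in N, time in s.
With the tool pointing down it reaches from about 0.3 to 1 m from the base axis. Payload 5.1 kg.
Tool frame: the origin (TCP) lies where the fingers leave the gripper's body, on its centre line; the fingertips stand 78 mm ahead of it and the grasp point (between the pads) lies 59 mm ahead of it; z points along the fingers, y is the line along which they close (so a half turn about z gives the same grasp; the last joint's range is limited). The gripper opens to 95 mm and grips with 3 to 60 N. Pads are 20 mm wide; open, the fingers measure 119 mm over their backs; the gripper's body (75 mm by 180 mm) begins 59 mm behind the grasp point.
Start: joints at [67.174, 7.093, 94.555, -0, 78.352, -4.733], TCP at [0.202, 0.618, 0.292] pointing down, gripper open.
Joint ranges: [-149.61, 149.61], [-58.7, 133.49], [1.44, 155.28], [-77.14, 257.14], [18.33, 153.61], [-166.67, 166.67]. Speed limits (degrees/s): [147.25, 147.25, 180, 180, 180, 180].

INTERFACE

Orientations are given as a 3x3 rotation matrix whose columns are the frame's x, y, z axes.
In Python, from station import * gives the robot as it stands. The module is installed in compiled form; this text tells all that it offers.
- The arm moves only by the shell command python3 -m pendant 'ROWS' [OPENING]. ROWS is a JSON object of lists of equal length, an entry for each row: "delta_pos": the shift along the world's x, y, z scaled (see below), a list of three; "angular": the turn, a rotation vector about the world's x, y, z scaled (see below), a list of three. A call has 1 to 12 rows; each row shifts and turns the commanded pose from where the row before left it; what a row does not reach is not made up. The controller multiplies each number of a shift by 0.15 m and each number of a turn by 5 degrees. A row lasts 1/12 s, in which the tool goes at most 41.7 mm and 7.16 degrees, less where a joint would pass 70% of its speed; a pose out of reach is approached as far as the arm can. A call with a number of a shift or a turn outside -1 to 1 is refused whole. A call with a gripper value outside its range is refused whole. OPENING is the gripper command: -1 is shut, 1 is fully open, values between are in proportion, set as the call begins (- or left out, the last holds). The fingers move at their own pace and stop on an object; the grip force is fixed at half the most. Time passes only in rows, so rows that do not move let the fingers close. It gives the time, the measured TCP pose, the force, the opening and the grip force at its end, in the units of the state.
- get_state(): the state, without advancing time (a new reading comes with each control period).
- read_camera(name): name is "scene" or "side" or "wrist"; returns the picture (480x640x3 uint8, blue, green, red); there is no depth.
- camera_params(name): a dict with "mtx" (3x3 intrinsics, pixels), "k1" (the pictures are not rectified: a ray, as slopes to the right and down, at radius r is drawn at 1 + k1 r^2 times it, then the intrinsics apply), "eye" and "orientation" of the camera in the world. Camera axes: x right, y down, z forward; pixel columns grow to the right and rows downward; lengths in m; the calibration is good to about 2 mm. A picture is of the moment at which its call begins: read the wrist's pose just before it. camera_params takes no time and is no camera call; for the wrist camera it gives the pose at the moment of the call.
- job_done(): hands the job in; it is judged then, once.
The state is a dict: "clock": time; "qpos": joint angles; "qvel": joint speeds; "effort": joint torques, N m; "position": TCP position; "tool_rot": TCP orientation; "force": force on the tool from outside, world axes, zero at the start; "moment": the same for the moment, N m; "finger_gap": opening from 0.0 (shut) to 1.0 (fully open); "grip_force": force on a finger pad.
Only numpy, scipy, OpenCV 4.12 (cv2) and the standard library are available. Lean on these libraries where they do the work, as an engineer would, in place of code of your own. Each camera call takes 0.05 s, during which the arm holds its last target. There are 200 camera calls.

## Working session

There is one attempt and no reset: what is moved stays moved. The work goes in short steps, Python scripts to look and compute and a shell command to move; the robot and the scene stay as the last step left them, time stands still between calls to the robot, and variables do not carry over. Pictures are saved under pics/ and viewed, at most 10 in all, crops included, and the job is handed in when it is done.

```bash
mkdir -p pics; cat > h.py <<'E'
from station import *
import numpy as np, cv2
def ray(c,u,v):
    p=camera_params(c) if isinstance(c,str) else c
    m=np.array(p["mtx"]);k=p["k1"]
    d=np.array([(u-m[0,2])/m[0,0],(v-m[1,2])/m[1,1]]);s=d.copy()
    for _ in range(20): s=d/(1+k*(s@s))
    return np.array(p["eye"]),np.array(p["orientation"])@np.r_[s,1]
def atz(c,u,v,z):
    e,r=ray(c,u,v);return e+r*(z-e[2])/r[2]
def tri(a,b):
    A=np.zeros((3,3));B=np.zeros(3)
    for e,r in (a,b):
        r=r/np.linalg.norm(r);P=np.eye(3)-np.outer(r,r);A+=P;B+=P@e
    return np.linalg.solve(A,B)
E
python3 - <<'E'
from h import *
s=get_state();print(s)
for c in("scene","side"):
    cv2.imwrite(f"pics/{c}0.png",read_camera(c));print(camera_params(c))
E
```

```text
{'clock': 0.0, 'qpos': array([ 6.71736456e+01,  7.13454797e+00,  9.46320996e+01, -6.11146079e-04,
        7.83514656e+01, -4.73244398e+00]), 'qvel': array([-0.00030926, -0.01695956,  0.05652247, -0.07347379, -0.03681113,
       -0.02123692]), 'effort': array([ 2.37947039e-03, -4.17590547e+01, -3.59939790e+01,  7.75748212e-02,
        4.89997328e-02, -1.79751032e-04]), 'position': array([0.20171913, 0.61741372, 0.29099545]), 'tool_rot': array([[-9.50549355e-01,  3.10572534e-01, -7.90094014e-04],
       [ 3.10573498e-01,  9.50547462e-01, -1.90407096e-03],
       [ 1.59669716e-04, -2.05529569e-03, -9.99997875e-01]]), 'force': array([-0.14885063, -0.80320822, -0.35884394]), 'moment': array([ 0.01036973,  0.02232931, -0.02448589]), 'grip_force': 0.0, 'finger_gap': 1.0017548575931599}
{'mtx': array([[563.76437731,   0.        , 313.53908082],
       [  0.        , 563.76437731, 235.81094675],
       [  0.        ,   0.        ,   1.        ]]), 'k1': -0.12635311161387489, 'eye': array([0.70454675, 1.03981219, 0.75920617]), 'orientation': array([[-0.9944305 ,  0.04779215, -0.09393558],
       [ 0.10427298,  0.575809  , -0.8109076 ],
       [ 0.01533393, -0.81618619, -0.57758546]])}
{'mtx': array([[606.20289484,   0.        , 313.28481531],
       [  0.        , 606.20289484, 247.85331598],
       [  0.        ,   0.        ,   1.        ]]), 'k1': -0.18736840682537922, 'eye': array([-0.27326559, -0.27485185,  0.87841496]), 'orientation': array([[ 3.83230077e-01, -5.85161362e-01,  7.14647387e-01],
       [-9.23652716e-01, -2.42279525e-01,  2.96928091e-01],
       [-6.06416370e-04, -7.73877776e-01, -6.33334683e-01]])}
```

View pics/scene0.png

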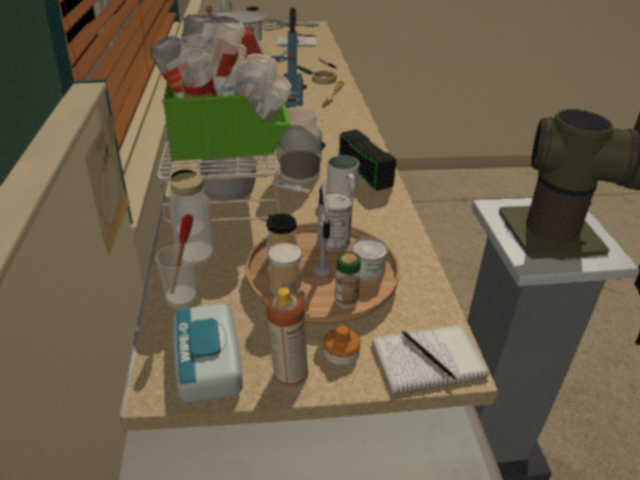

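View pics/side0.png

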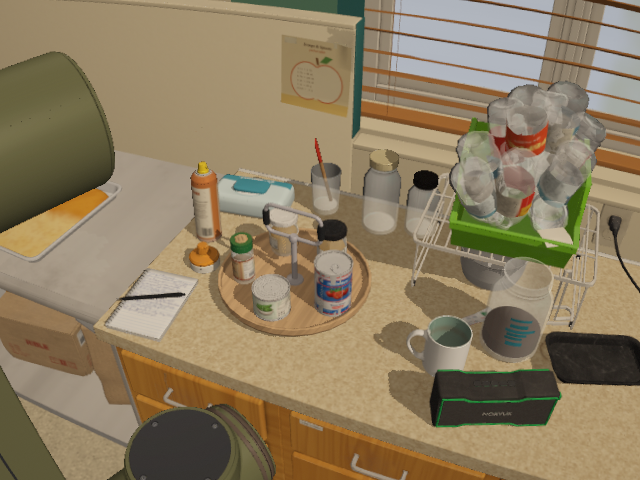

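The scene view shows the green cap at (348,258) and the loop nearly edge-on at (323,190–235). In the side view the cap is at (241,238), the loop's top corners at about (266,211) and (322,232), and the post foot at (294,281).

```bash
python3 - <<'E'
from h import *
r=lambda *a:np.round(a[0],3)
print("cap tri",r(tri(ray("side",241,237),ray("scene",348,258))),r(atz("side",241,237,.126)),r(atz("scene",348,258,.126)))
print("axis base",r(atz("side",294,281,.02)),r(atz("scene",322,274,.02)),)
print("tray",r(atz("side",294,277,.03)),r(atz("scene",323,268,.036)))
for uv in((266,210),(322,231)): print("side corner",r(atz("side",*uv,.195)))
for n,uv,z in(("spray",(203,166),.194),("timer",(204,248),.05),("tom",(333,261),.11+.02),("pea",(270,288),.078),("mug",(447,332),.091),("white",(284,215),.117),("black",(331,231),.114)): print(n,r(atz("side",*uv,z)))
a=cv2.resize(read_camera("side")[180:340,180:400],None,fx=3.6,fy=3.6,interpolation=2)
b=cv2.resize(read_camera("scene")[170:330,230:410],None,fx=3.6,fy=3.6,interpolation=2)
cv2.imwrite("pics/a.png",a);cv2.imwrite("pics/b.png",b)
E
```

```text
cap tri [0.547 0.225 0.127] [0.552 0.225 0.126] [0.546 0.227 0.126]
axis base [0.578 0.123 0.02 ] [0.581 0.14  0.02 ]
tray [0.58  0.123 0.03 ] [0.579 0.14  0.036]
side corner [0.57  0.174 0.195]
side corner [0.549 0.05  0.195]
spray [0.666 0.373 0.194]
timer [0.57  0.333 0.05 ]
tom [0.549 0.026 0.13 ]
pea [0.485 0.131 0.078]
mug [ 0.488 -0.215  0.091]
white [0.664 0.182 0.117]
black [0.654 0.071 0.114]
```

View pics/a.png

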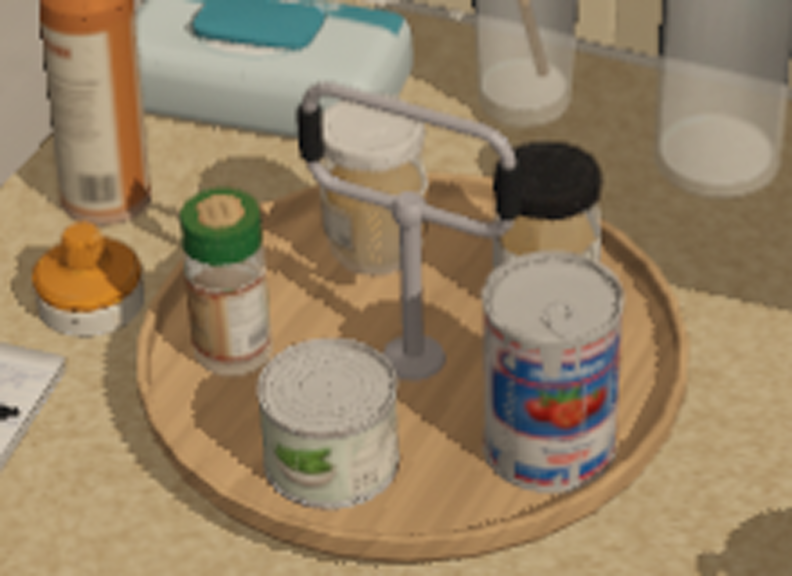

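View pics/b.png

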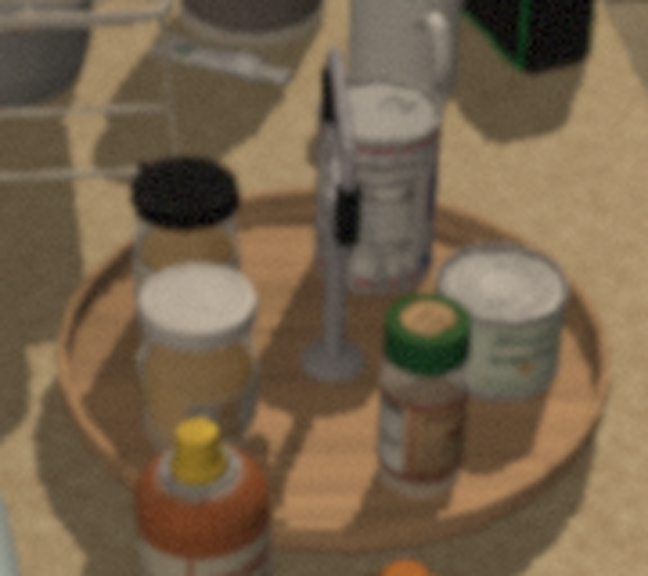

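The enlarged crops give: side view sleeves at (266.4,216.7) and (321.7,232.8), foot (294.7,279), cap top (241.4,238); scene view sleeves at (326.4,229.7) and (321.4,195.6), foot (322.5,270), cap top (349,257.5).

```bash
python3 - <<'E'
from h import *
n=("L","R","foot","cap")
S=((266.4,216.7),(321.7,232.8),(294.7,279.2),(241.4,238.3));C=((326.4,229.7),(321.4,195.6),(322.5,270),(349,257.5))
for k,a,b,z in zip(n,S,C,(.165,.165,.024,.126)):
    print(k,tri(ray("side",*a),ray("scene",*b)).round(3),atz("side",*a,z).round(3),atz("scene",*b,z).round(3))
E
```

```text
L [0.584 0.184 0.164] [0.586 0.183 0.165] [0.582 0.188 0.165]
R [0.578 0.063 0.164] [0.58  0.062 0.165] [0.577 0.066 0.165]
foot [0.58  0.124 0.02 ] [0.58  0.122 0.024] [0.579 0.132 0.024]
cap [0.545 0.223 0.126] [0.549 0.223 0.126] [0.543 0.225 0.126]
```

```bash
python3 -m pendant '{"delta_pos":[[0.03,-0.05,0.02],[0.06,-0.1,0.02],[0.09,-0.153,0.02],[0.09,-0.153,0],[0.09,-0.153,0],[0.09,-0.153,0],[0.09,-0.153,0],[0.09,-0.153,0],[0.09,-0.153,0],[0.09,-0.153,0],[0.09,-0.153,0],[0.09,-0.153,0]],"angular":[[0,0,-0.3],[0,0,-0.6],[0,0,-0.6],[0,0,-0.6],[0,0,-0.6],[0,0,-0.6],[0,0,-0.6],[0,0,-0.6],[0,0,-0.6],[0,0,-0.6],[0,0,-0.6],[0,0,-0.6]]}' -1
python3 -m pendant '{"delta_pos":[[0.09,-0.153,0],[0.09,-0.153,0],[0.09,-0.153,0],[0.09,-0.153,0],[0.09,-0.153,0],[0.09,-0.153,0],[0.09,-0.153,0],[0.09,-0.153,0],[0.09,-0.153,0],[0.09,-0.153,0],[0.09,-0.153,0],[0.06,-0.1,0]],"angular":[[0,0,-0.6],[0,0,-0.6],[0,0,-0.6],[0,0,-0.6],[0,0,-0.6],[0,0,-0.6],[0,0,-0.6],[0,0,-0.6],[0,0,-0.6],[0,0,-0.6],[0,0,-0.6],[0,0,-0.6]]}'
python3 -m pendant '{"delta_pos":[[0.03,-0.05,0],[0,0,0],[0,0,0],[0,0,0]],"angular":[[0,0,-0.6],[0,0,-0.3],[0,0,0],[0,0,0]]}'
python3 - <<'E'
from h import *
s=get_state();print(s["tool_rot"].round(3),s["qpos"].round(1))
E
```

```text
clock: 1.2
position: [0.3508, 0.3641, 0.3015]
tool_rot: [[-0.604, 0.797, 0.0], [0.797, 0.604, 0.0], [-0.0, 0.0, -1.0]]
force: [0.7, 0.6, 0.1]
finger_gap: 0.213
grip_force: 0.0
clock: 2.2
position: [0.5084, 0.096, 0.3015]
tool_rot: [[-0.019, 1.0, 0.0], [1.0, 0.019, -0.001], [-0.001, 0.0, -1.0]]
force: [0.2, -0.2, -0.1]
finger_gap: 0.005
grip_force: 0.0
clock: 2.53
position: [0.5122, 0.0905, 0.3013]
tool_rot: [[0.054, 0.999, -0.0], [0.999, -0.054, -0.0], [-0.0, -0.0, -1.0]]
force: [-0.1, 0.3, -0.2]
finger_gap: 0.004
grip_force: 0.0
[[ 0.054  0.999 -0.   ]
 [ 0.999 -0.054 -0.   ]
 [-0.    -0.    -1.   ]] [  4.1  -9.9 110.4  -0.   79.5   7.2]
```

```bash
python3 -m pendant '{"delta_pos":[[0.01,-0.04,0],[0.01,-0.04,0],[0.01,-0.04,-0.03],[0.01,-0.04,-0.05],[0.02,0,-0.07],[0.02,0,-0.07],[0.02,0,-0.07],[0.02,0,-0.07],[0,0,-0.05],[0,0,-0.02],[0,0,0],[0,0,0]],"angular":[[0,0,0],[0,0,0],[0,0,0],[0,0,0],[0,0,0],[0,0,0],[0,0,0],[0,0,0],[0,0,0],[0,0,0],[0,0,0],[0,0,0]]}'
python3 - <<'E'
from h import *
a=read_camera("scene")[130:330,220:420]; b=read_camera("wrist")
cv2.imwrite("pics/c.png",np.hstack([cv2.resize(a,(400,400)),cv2.resize(b,(400,300))[:,:].repeat(1,0) if 0 else cv2.copyMakeBorder(cv2.resize(b,(400,300)),0,100,0,0,0)]))
E
```

```text
clock: 3.53
position: [0.5304, 0.067, 0.2367]
tool_rot: [[0.054, 0.999, -0.0], [0.999, -0.054, 0.0], [-0.0, -0.0, -1.0]]
force: [-0.2, -0.1, -0.1]
finger_gap: -0.002
grip_force: 0.0
```

View pics/c.png

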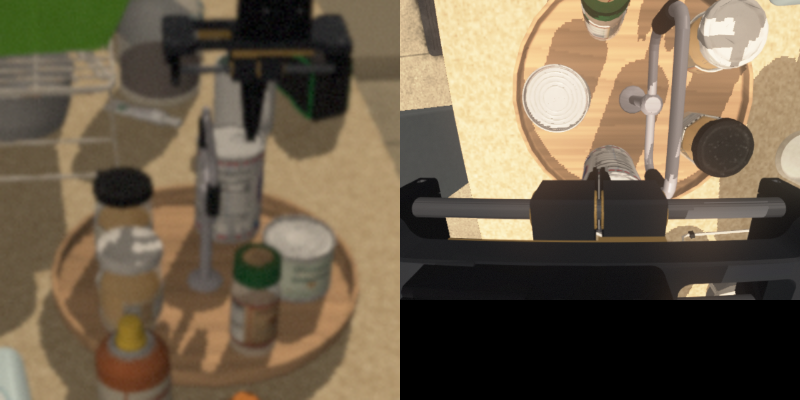

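```bash
cat > path.py <<'E'
from h import *
import sys
A=np.array([.581,.1235])
def pos(d,g=.019,r=.060):
    f=np.radians(-93+d);return A+r*np.r_[np.cos(f),np.sin(f)]-g*np.r_[-np.sin(f),np.cos(f)]
if __name__=="__main__":
    ds=[0,6,12,18,24,30,36,42,48,54,60,66,71]
    for a,b in zip(ds,ds[1:]): print(a,b,pos(b).round(4),"units",((pos(b)-pos(a))/.15).round(3))
    print(pos(0))
E
python3 path.py
```

```text
0 6 [0.5652 0.0626] units [ 0.042 -0.013]
6 12 [0.5716 0.0613] units [ 0.043 -0.009]
12 18 [0.5782 0.0606] units [ 0.044 -0.004]
18 24 [0.5848 0.0607] units [0.044 0.   ]
24 30 [0.5913 0.0614] units [0.044 0.005]
30 36 [0.5977 0.0628] units [0.043 0.009]
36 42 [0.604  0.0649] units [0.042 0.014]
42 48 [0.61   0.0676] units [0.04  0.018]
48 54 [0.6157 0.071 ] units [0.038 0.022]
54 60 [0.621  0.0749] units [0.035 0.026]
60 66 [0.6258 0.0793] units [0.032 0.03 ]
66 71 [0.6295 0.0834] units [0.025 0.027]
[0.55888588 0.06457661]
```

```bash
python3 -m pendant '{"delta_pos":[[0.03,-0.003,0],[0.03,-0.003,0],[0.03,-0.003,0],[0.03,-0.003,0],[0.03,-0.003,0],[0.014,0,0],[0.014,0,0],[0.014,0,0],[0.014,-0.004,0],[0.014,-0.004,0],[0.014,-0.004,0],[0.014,-0.003,0]],"angular":[[0,0,0],[0,0,0],[0,0,0],[0,0,0],[0,0,0],[0,0,0],[0,0,0],[0,0,0],[0,0,0.4],[0,0,0.4],[0,0,0.4],[0,0,0.4]]}'
python3 -m pendant '{"delta_pos":[[0.014,-0.003,0],[0.014,-0.003,0],[0.015,-0.001,0],[0.015,-0.001,0],[0.015,-0.001,0],[0.015,0,0],[0.015,0,0],[0.015,0,0],[0.015,0.002,0],[0.015,0.002,0],[0.015,0.002,0],[0.014,0.003,0]],"angular":[[0,0,0.4],[0,0,0.4],[0,0,0.4],[0,0,0.4],[0,0,0.4],[0,0,0.4],[0,0,0.4],[0,0,0.4],[0,0,0.4],[0,0,0.4],[0,0,0.4],[0,0,0.4]]}'
python3 -m pendant '{"delta_pos":[[0.014,0.003,0],[0.014,0.003,0],[0.014,0.005,0],[0.014,0.005,0],[0.014,0.005,0],[0.013,0.006,0],[0.013,0.006,0],[0.01,0.005,0],[0.007,0.004,0],[0.004,0.002,0],[0,0,0],[0,0,0]],"angular":[[0,0,0.4],[0,0,0.4],[0,0,0.4],[0,0,0.4],[0,0,0.4],[0,0,0.4],[0,0,0.4],[0,0,0.3],[0,0,0.2],[0,0,0.1],[0,0,0],[0,0,0]]}'
python3 - <<'E'
from h import *
a=read_camera("scene")[130:330,220:420]; b=read_camera("side")[180:340,180:393]
cv2.imwrite("pics/d.png",np.hstack([cv2.resize(a,(400,400)),cv2.copyMakeBorder(cv2.resize(b,(400,300)),0,100,0,0,0)]))
E
```

```text
clock: 4.63
position: [0.5672, 0.0625, 0.2366]
tool_rot: [[-0.087, 0.996, -0.002], [0.996, 0.087, 0.0], [0.0, -0.002, -1.0]]
force: [-2.0, 0.1, 0.7]
finger_gap: 0.003
grip_force: 1.0
clock: 5.63
position: [0.5937, 0.0625, 0.2365]
tool_rot: [[-0.485, 0.875, -0.002], [0.875, 0.485, 0.0], [0.001, -0.002, -1.0]]
force: [-2.0, 1.0, 0.3]
finger_gap: 0.004
grip_force: 1.0
clock: 6.63
position: [0.6116, 0.069, 0.2365]
tool_rot: [[-0.718, 0.696, -0.0], [0.696, 0.718, -0.0], [0.0, -0.0, -1.0]]
force: [-0.5, -0.1, 0.1]
finger_gap: 0.007
grip_force: 0.4
```

View pics/d.png

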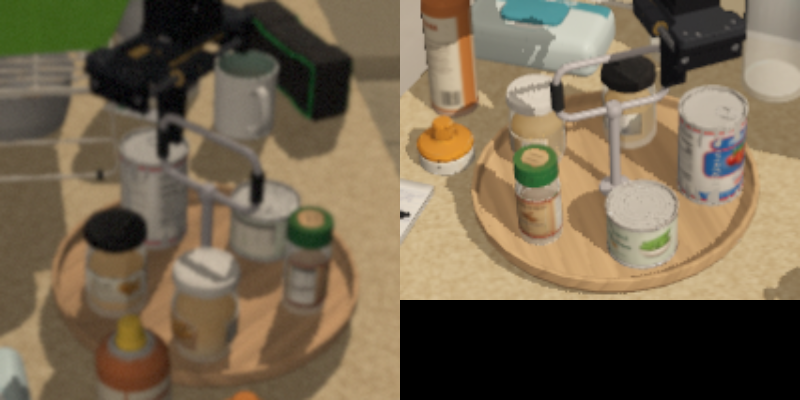

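The push works: the jar has moved round, its cap now at scene (374,238), side (252,264).

```bash
python3 - <<'E'
from h import *
p=tri(ray("side",252.4,263.5),ray("scene",374.5,237.5));q=p[:2]-[.581,.1235]
print(p,np.degrees(np.arctan2(q[1],q[0])),np.hypot(*q))
L=tri(ray("side",180+158/1.878,180+97/1.875),ray("scene",220+258/2,130+188/2));q=L[:2]-[.581,.1235]
print(L,np.degrees(np.arctan2(q[1],q[0])))
E
```

```text
[0.48515533 0.16655709 0.12725714] 155.8085640008603 0.10507194643565622
[0.53854667 0.16710022 0.16361336] 134.23642583421415
```

```bash
python3 -m pendant '{"delta_pos":[[0.013,0.008,0],[0.013,0.008,0],[0.013,0.008,0],[0.012,0.009,0],[0.012,0.009,0],[0.012,0.009,0],[0.011,0.01,0],[0.011,0.01,0],[0.009,0.01,0],[0.006,0.007,0],[0,0,0],[0,0,0]],"angular":[[0,0,0.4],[0,0,0.4],[0,0,0.4],[0,0,0.4],[0,0,0.4],[0,0,0.4],[0,0,0.4],[0,0,0.4],[0,0,0.4],[0,0,0.4],[0,0,0],[0,0,0]]}'
python3 -m pendant '{"delta_pos":[[-0.005,-0.012,0],[-0.01,-0.03,0],[-0.02,-0.05,0],[-0.02,-0.05,0],[-0.02,-0.05,0],[-0.02,-0.04,0.05],[-0.05,0,0.1],[-0.1,0,0.1],[-0.1,0,0.1],[-0.1,0,0.05],[-0.05,0,0],[0,0,0]],"angular":[[0,0,0],[0,0,0],[0,0,0],[0,0,0],[0,0,0],[0,0,0],[0,0,0],[0,0,0],[0,0,0],[0,0,0],[0,0,0],[0,0,0]]}'
python3 -m pendant '{"delta_pos":[[-0.08,0,0],[-0.1,0,0],[-0.1,0,0],[-0.1,0,0],[-0.1,0,0],[-0.05,0,0],[0,0,0],[0,0,0],[0,0,0]],"angular":[[0,0,-0.8],[0,0,-0.8],[0,0,-0.8],[0,0,-0.8],[0,0,-0.8],[0,0,-0.8],[0,0,-0.8],[0,0,0],[0,0,0]]}'
python3 - <<'E'
from h import *
import json
p=camera_params("wrist");cv2.imwrite("pics/w.png",read_camera("wrist"))
print(p)
a=read_camera("scene")[150:330,220:430]; b=read_camera("side")[180:350,190:400]
cv2.imwrite("pics/e.png",np.vstack([cv2.resize(x,None,fx=(1.75 if 0 else 3),fy=3,interpolation=2)[:,:] for x in (a,b)])[:600*2] if 0 else np.hstack([cv2.resize(cv2.copyMakeBorder(x,0,180-x.shape[0],0,0,0),(400,343),interpolation=2) for x in(a,b)]))
E
```

```text
clock: 7.73
position: [0.6287, 0.0822, 0.2368]
tool_rot: [[-0.912, 0.409, 0.001], [0.409, 0.912, 0.0], [-0.001, 0.0, -1.0]]
force: [-0.7, -0.1, -0.1]
finger_gap: 0.003
grip_force: 0.1
clock: 8.73
position: [0.5534, 0.047, 0.2978]
tool_rot: [[-0.913, 0.409, 0.002], [0.409, 0.913, 0.0], [-0.002, 0.001, -1.0]]
force: [0.9, 0.5, -0.2]
finger_gap: 0.007
grip_force: 0.0
clock: 9.48
position: [0.4748, 0.0472, 0.2961]
tool_rot: [[-0.616, 0.788, -0.001], [0.788, 0.616, 0.0], [0.001, -0.001, -1.0]]
force: [0.5, -1.1, -0.1]
finger_gap: 0.005
grip_force: 0.0
{'mtx': array([[354.65617826,   0.        , 317.89799019],
       [  0.        , 354.65617826, 238.34093098],
       [  0.        ,   0.        ,   1.        ]]), 'k1': -0.05617246105234349, 'eye': array([0.430173  , 0.10267823, 0.38898055]), 'orientation': array([[ 7.88711480e-01,  5.94455079e-01,  1.56707884e-01],
       [ 6.14763330e-01, -7.62448942e-01, -2.01835725e-01],
       [-5.00511281e-04,  2.55528414e-01, -9.66801417e-01]])}
```

View pics/w.png

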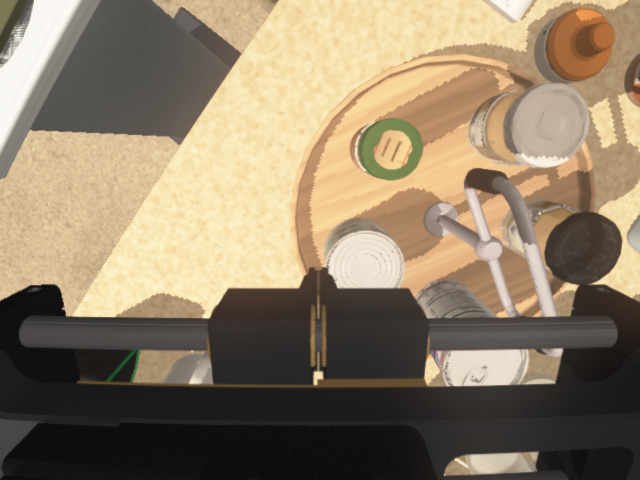

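View pics/e.png

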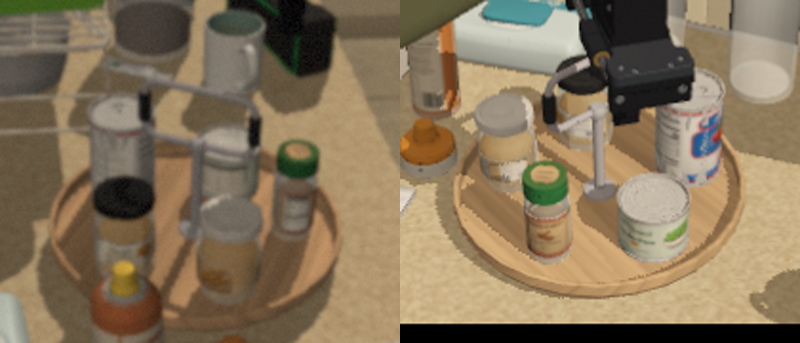

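Wrist view: cap at (391,148), post foot at (440,219), loop's lower hub at (488,248). Side view cap ≈ (267,271), scene cap ≈ (376,229).

```bash
python3 - <<'E'
from h import *
w="wrist"
print("cap w",atz(w,391,148,.126),"foot",atz(w,440,219,.024),"hub",atz(w,488,248,.134))
print("cap tri",tri(ray("side",190+146/1.905,180+172/1.905),ray("scene",220+298/1.905,150+149/1.905)))
print("cap w-side",tri(ray("side",190+146/1.905,180+172/1.905),ray(w,391,148)))
from scipy.optimize import least_squares as ls
P=np.array([atz(w,*q,.036)[:2] for q in((295,190),(324,117),(357,82),(400,63),(450,55))])
c=ls(lambda c:np.hypot(*(P-c).T)-.16,[.58,.12]);print("axis rim",c.x,c.fun.round(4))
for uv in((486,181),): print("sleeveL",atz(w,*uv,.165))
s=190+201/1.905,180+192/1.905
print("foot side",atz("side",*s,.024),"tri w",tri(ray("side",*s),ray(w,440,219)))
E
```

```text
cap w [0.4732389 0.1336193 0.126    ] foot [0.57844216 0.12247618 0.024     ] hub [0.57839923 0.12287814 0.134     ]
cap tri [0.47607646 0.13343745 0.1272156 ]
cap w-side [0.4728998  0.13113809 0.1331245 ]
axis rim [0.58016266 0.12412378] [-0.0026  0.0013  0.0031 -0.0004 -0.0024]
sleeveL [0.52789798 0.1513761  0.165     ]
foot side [0.57634125 0.11840154 0.024     ] tri w [0.581564   0.12195306 0.0179572 ]
```

```bash
python3 -m pendant '{"delta_pos":[[0.06,0,0],[0.1,0,0],[0.1,0,0],[0.1,0,0],[0.1,0,0],[0.1,0,0],[0.1,0,-0.05],[0.1,0,-0.1],[0.1,0,-0.1],[0.07,0,-0.1],[0,0,-0.045],[0,0,0]],"angular":[[0,0,0.8],[0,0,0.8],[0,0,0.8],[0,0,0.8],[0,0,0.8],[0,0,0.8],[0,0,0.8],[0,0,0],[0,0,0],[0,0,0],[0,0,0],[0,0,0]]}'
python3 -m pendant '{"delta_pos":[[0,0,0],[0.02,0.05,0],[0.02,0.05,0],[0.02,0.05,0],[0.015,0.035,0],[0.01,0.02,0],[0.005,0.011,0],[0,0,0],[0,0,0]],"angular":[[0,0,0],[0,0,0],[0,0,0],[0,0,0],[0,0,0],[0,0,0],[0,0,0],[0,0,0],[0,0,0]]}'
```

```text
clock: 10.63
position: [0.6133, 0.0474, 0.2345]
tool_rot: [[-0.913, 0.408, -0.005], [0.408, 0.913, 0.0], [0.005, -0.002, -1.0]]
force: [-0.7, 0.7, -0.3]
finger_gap: 0.005
grip_force: 0.0
clock: 11.38
position: [0.6277, 0.0799, 0.2374]
tool_rot: [[-0.913, 0.408, -0.0], [0.408, 0.913, -0.0], [0.0, -0.0, -1.0]]
force: [-0.5, -0.7, 0.5]
finger_gap: 0.003
grip_force: 0.0
```

```bash
python3 -m pendant '{"delta_pos":[[0.006,0.01,0],[0.006,0.01,0],[0.006,0.01,0],[0.006,0.009,0],[0.005,0.007,0],[0.004,0.005,0],[0,0,0],[0,0,0]],"angular":[[0,0,0],[0,0,0.2],[0,0,0.3],[0,0,0.3],[0,0,0.2],[0,0,0.2],[0,0,0],[0,0,0]]}'
python3 -m pendant '{"delta_pos":[[-0.006,-0.012,0],[-0.012,-0.03,0],[-0.025,-0.05,0],[-0.025,-0.05,0],[-0.025,-0.05,0],[-0.02,-0.04,0.05],[-0.05,0,0.1],[-0.1,0,0.1],[-0.1,0,0.1],[-0.1,0,0.05],[-0.1,0,0],[-0.08,0,0]],"angular":[[0,0,0],[0,0,0],[0,0,0],[0,0,0],[0,0,0],[0,0,0],[0,0,-0.8],[0,0,-0.8],[0,0,-0.8],[0,0,-0.8],[0,0,-0.8],[0,0,-0.8]]}'
python3 -m pendant '{"delta_pos":[[-0.1,0,0],[-0.1,0,0],[-0.1,0,0],[-0.05,0,0],[0,0,0],[0,0,0],[0,0,0]],"angular":[[0,0,-0.8],[0,0,-0.8],[0,0,0],[0,0,0],[0,0,0],[0,0,0],[0,0,0]]}'
python3 - <<'E'
from h import *
cv2.imwrite("pics/w2.png",read_camera("wrist"));cv2.imwrite("pics/sc2.png",read_camera("scene"));cv2.imwrite("pics/si2.png",read_camera("side"))
E
```

```text
clock: 12.05
position: [0.6328, 0.0876, 0.2375]
tool_rot: [[-0.951, 0.311, 0.0], [0.311, 0.951, 0.0], [-0.0, 0.0, -1.0]]
force: [0.7, -1.2, -0.4]
finger_gap: 0.004
grip_force: 0.5
clock: 13.05
position: [0.5355, 0.0521, 0.2993]
tool_rot: [[-0.739, 0.673, 0.003], [0.673, 0.739, 0.0], [-0.002, 0.002, -1.0]]
force: [-0.8, -0.7, -0.2]
finger_gap: 0.007
grip_force: 0.0
clock: 13.63
position: [0.4842, 0.0525, 0.2979]
tool_rot: [[-0.641, 0.767, 0.001], [0.767, 0.641, 0.0], [-0.001, 0.001, -1.0]]
force: [-0.1, -0.0, -0.3]
finger_gap: 0.006
grip_force: 0.0
```

View pics/w2.png

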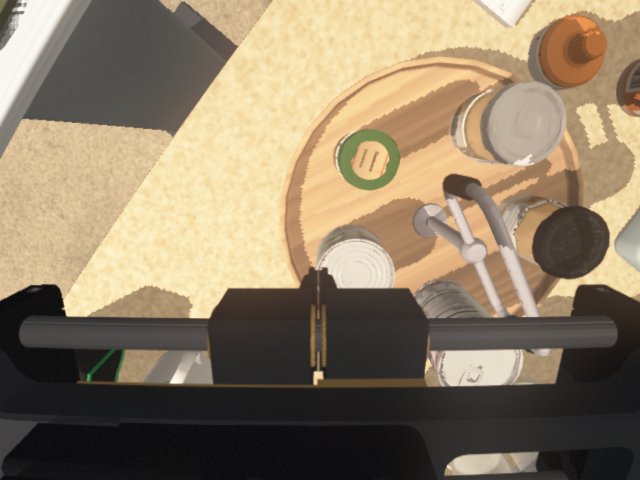

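Wrist view: cap at (368,159), foot (430,220), hub (473,250); the jar is now almost straight in front of the post.

```bash
python3 - <<'E'
from h import *
w="wrist"
print("cap",atz(w,368,159,.126),"foot",atz(w,430,220,.024),"hub",atz(w,473,250,.134),"sleeveL",atz(w,461,187,.165))
# green cap blob in scene and side
for c,f in(("scene","sc2"),("side","si2"),("wrist","w2")):
    h=cv2.cvtColor(cv2.imread(f"pics/{f}.png"),cv2.COLOR_BGR2HSV)
    m=cv2.inRange(h,(55,110,25),(85,255,200));n,_,st,ce=cv2.connectedComponentsWithStats(m)
    print(c,[(st[i].tolist(),ce[i].round(1)) for i in range(1,n) if 80<st[i,4]<6000])
E
```

```text
cap [0.47218897 0.12228102 0.126     ] foot [0.5781762  0.12364198 0.024     ] hub [0.57787423 0.12314203 0.134     ] sleeveL [0.52438992 0.14541969 0.165     ]
scene [([48, 16, 15, 21, 92], array([55.6, 26.7])), ([52, 37, 14, 20, 90], array([58.2, 46.2])), ([56, 52, 12, 37, 125], array([62.4, 69.3])), ([366, 230, 18, 10, 114], array([374.5, 235. ]))]
side [([338, 0, 26, 137, 1094], array([355.5,  52. ])), ([260, 277, 23, 12, 176], array([271.1, 283.3])), ([438, 369, 111, 5, 161], array([495.2, 371.1])), ([435, 393, 126, 34, 613], array([495.9, 409.6]))]
wrist [([87, 350, 28, 31, 161], array([ 98.7, 364.7]))]
```

```bash
python3 -m pendant '{"delta_pos":[[-0.01,0.06,0],[-0.01,0.08,0],[-0.01,0.08,0],[-0.01,0.08,0],[-0.01,0.08,-0.04],[-0.01,0.06,-0.08],[-0.008,0.027,-0.08],[0,0,-0.08],[0,0,-0.06],[0,0,-0.04],[0,0,-0.013],[0,0,0]],"angular":[[0,0,0],[0,0,0],[0,0,0],[0,0,0],[0,0,0],[0,0,0],[0,0,0],[0,0,0],[0,0,0],[0,0,0],[0,0,0],[0,0,0]]}'
python3 -m pendant '{"delta_pos":[[0,0,0],[0,0,0],[0,0,0],[0,0,0]],"angular":[[0,0,0],[0,0,0],[0,0,0],[0,0,0]]}'
python3 - <<'E'
from h import *
b=read_camera("side")[180:340,180:393];a=read_camera("scene")[150:310,250:450]
cv2.imwrite("pics/f.png",np.hstack([cv2.resize(x,(400,320),interpolation=2) for x in(a,b)]))
E
```

```text
clock: 14.78
position: [0.4734, 0.1222, 0.2376]
tool_rot: [[-0.641, 0.768, -0.001], [0.768, 0.641, -0.0], [0.001, -0.001, -1.0]]
force: [0.1, 0.3, 0.7]
finger_gap: 0.004
grip_force: 0.0
clock: 15.12
position: [0.4739, 0.1226, 0.2392]
tool_rot: [[-0.641, 0.767, 0.001], [0.767, 0.641, 0.0], [-0.001, 0.001, -1.0]]
force: [0.9, -0.4, -0.3]
finger_gap: 0.004
grip_force: 0.0
```

View pics/f.png

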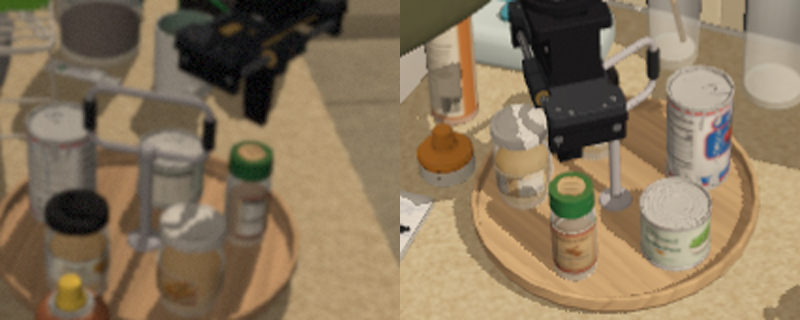

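The fingertip (scene (260,122), side (570,153)) stands just above the cap (scene (251,150), side (572,183)), a few mm too far toward the front. I'll compute the offset from the same image pair.

```bash
python3 - <<'E'
from h import *
f=lambda a,b:tri(ray("scene",250+a[0]/2,150+a[1]/2),ray("side",180+(b[0]-400)/1.878,180+b[1]/2))
print("tip",f((260,122),(570,155)),"cap",f((251,150),(572,183)))
E
```

```text
tip [0.47161861 0.12334164 0.16315306] cap [0.47592484 0.12302236 0.1278775 ]
```

```bash
Z='no'; python3 -m pendant '{"delta_pos":[[0.01,0,0],[0.01,0,0],[0.01,0,0],[0,0,0],[0,0,0],[0,0,0],[0,0,0],[0,0,0],[0,0,0],[0,0,0],[0,0,0],[0,0,0]],"angular":[[0,0,0],[0,0,0],[0,0,0],[0,0,0],[0,0,0],[0,0,0],[0,0,0],[0,0,0],[0,0,0],[0,0,0],[0,0,0],[0,0,0]]}'
python3 -m pendant '{"delta_pos":[[0,0,0],[0,0,0],[0,0,0],[0,0,0],[0,0,0],[0,0,0],[0,0,0],[0,0,0],[0,0,0],[0,0,0],[0,0,0],[0,0,0]],"angular":[[0,0,0],[0,0,0],[0,0,0],[0,0,0],[0,0,0],[0,0,0],[0,0,0],[0,0,0],[0,0,0],[0,0,0],[0,0,0],[0,0,0]]}'
python3 -m pendant '{"delta_pos":[[0,0,0],[0,0,0],[0,0,0],[0,0,0],[0,0,0],[0,0,0],[0,0,0],[0,0,0],[0,0,0],[0,0,0],[0,0,0],[0,0,0]],"angular":[[0,0,0],[0,0,0],[0,0,0],[0,0,0],[0,0,0],[0,0,0],[0,0,0],[0,0,0],[0,0,0],[0,0,0],[0,0,0],[0,0,0]]}'
python3 -c "
from station import *
print(job_done())"
```

```text
clock: 16.22
position: [0.478, 0.1227, 0.2385]
tool_rot: [[-0.642, 0.767, -0.0], [0.767, 0.642, -0.0], [0.0, -0.0, -1.0]]
force: [0.6, -0.5, -0.0]
finger_gap: 0.001
grip_force: 0.0
clock: 17.22
position: [0.478, 0.1227, 0.2385]
tool_rot: [[-0.642, 0.767, -0.0], [0.767, 0.642, -0.0], [0.0, -0.0, -1.0]]
force: [-0.1, -0.2, 0.5]
finger_gap: 0.002
grip_force: 0.0
clock: 18.22
position: [0.4781, 0.1227, 0.2386]
tool_rot: [[-0.642, 0.767, -0.0], [0.767, 0.642, 0.0], [0.0, 0.0, -1.0]]
force: [0.5, -0.2, 0.1]
finger_gap: 0.004
grip_force: 0.0
the job is handed in; nothing more can be done
None
```

The green-capped jar now stands at the front, within about 1° by the wrist camera, and the job was handed in at about 18 s with the fingertips still pointing, held about 3.5 cm above its cap for over 2 s without contact.

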